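# Hang the caddy on the slotted upright

## Robot

A 6-joint arm with a two-finger parallel gripper is mounted at the origin on a cart in front of the work surface, level with it; the furniture and walls round the work are solid. World frame = base frame: x ahead of the robot, y to its left, z up, the work surface at z = 0. Lengths are in m, angles in degrees, forces in N, time in s.
With the tool pointing down it reaches from about 0.3 to 0.85 m from the base axis. Payload 4.2 kg.
Tool frame: the origin (TCP) lies on the front face of the gripper's body, between the roots of the fingers; the fingertips stand 78 mm ahead of it and the grasp point (between the pads) lies 60 mm ahead of it; z points along the fingers, y is the line along which they close (so a half turn about z gives the same grasp; the last joint's range is limited). The gripper opens to 91 mm and grips with 3 to 60 N. Pads are 32 mm wide; open, the fingers measure 118 mm over their backs; the gripper's body (76 mm by 178 mm) begins 60 mm behind the grasp point.
Start: joints at [-77.177, 18.312, 89.639, -0, 72.044, -1.146], TCP at [0.139, -0.558, 0.292] pointing down, gripper open.
Joint ranges: [-177.97, 177.97], [-48.28, 115.42], [12.27, 149.76], [-77.06, 257.06], [2.81, 150.46], [-146.56, 146.56]. Speed limits (degrees/s): [147.25, 147.25, 180, 180, 180, 180].

## Interface

Orientations are given as [roll, pitch, yaw] about the fixed x, y, z axes, in that order (R = Rz(yaw) Ry(pitch) Rx(roll)).
In Python, from cell import telemetry, capture, env gives the robot as it stands.
- The arm moves only by the shell command python3 -m creep 'ROWS' [OPENING] [FORCE]. ROWS is JSON, a list that holds one entry, the list of rows, each a list of 4 numbers: the shift along the world's x, y, z scaled (see below), then the turn about the world's z scaled (see below). A call has 1 to 10 rows; each row is the pose to reach, as a shift and turn from the pose commanded when the call began; what a row does not reach only later rows make up. The controller multiplies each number of a shift by 0.15 m and each number of a turn by 45 degrees. A row lasts 1/8 s, in which the tool goes at most 62.5 mm and 10.7 degrees, less where a joint would pass 70% of its speed; a pose out of reach is approached as far as the arm can. A call with a number of a shift or a turn outside -1 to 1 is refused whole. A call with a gripper value outside its range is refused whole. OPENING is the gripper's target within -1 to 1 (fully open at 1, half-way at 0, shut at -1), set as the call begins (- or left out, the last holds). The fingers move at their own pace and stop on an object; FORCE is the grip in N (left out, the last holds). Time passes only in rows, so rows that repeat a pose let the fingers close. It gives the time, the measured TCP pose, the force, the opening and the grip force at its end, in the units of the state.
- telemetry.get_state(): the state, without advancing time (a new reading comes with each control period).
- capture(name): name is "scene" or "top"; returns a dict with "img" (400x640x3 uint8, red, green, blue), "vertical_fov" (degrees; the focal length in pixels is half the picture's height over the tangent of half this angle, whatever the lens; pixels are square), "cx", "cy" (the principal point, pixels), "k1" (the pictures are not rectified: a ray, as slopes to the right and down, at radius r is drawn at 1 + k1 r^2 times it, then the intrinsics apply), "rvec" (rotation vector, rad) and "tvec" (3), from world to camera coordinates, as OpenCV has them. Camera axes: x right, y down, z forward; pixel columns grow to the right and rows downward; lengths in m; the calibration is good to about 2 mm. A picture is of the moment at which its call begins. There is no depth.
- env.sign_off(): hands the job in; it is judged then, once.
The state is a dict: "time": time; "q": joint angles; "qvel": joint speeds; "tau": joint torques, N m; "eef_pos": TCP position; "tool_rot": TCP orientation; "wrist_force": force on the tool from outside, world axes, zero at the start; "torque": the same for the moment, N m; "width": finger opening in m; "finger_force": force on a finger pad.
Only numpy, scipy, OpenCV 4.12 (cv2) and the standard library are available. Lean on these libraries where they do the work, as an engineer would, in place of code of your own. Each camera call takes 0.05 s, during which the arm holds its last target. There are 200 camera calls.

## Task

Pick up the metal caddy and hang it on the slotted upright: feel for the two slots of the upper row, press both hook tabs through them until the back plate meets the strip, then push the caddy down until the hooks sit fully home on the slot edges and the spring catch snaps in, and let go. The strip is thin: never push on the upright with more than 40 N, and leave the other things on the worktop where they are.

Things in the scene. Friction and masses are not known exactly. Their poses are not given: they have to be found in the camera images.
- caddy_grip (a point): Aluminium caddy, loose, 0.22 kg, standing on its underside: tray 95 (x) x 90 (y) mm with an upright grip web in its middle, 10 mm thick (y), 58 mm long (x), top 70 mm above the underside; grip the web from above. Point: in the web, 45 mm above the underside, 40 mm in front of the back plate's rear face; web ends 32 mm ahead (-x), 26 mm behind. +x to the hook side, z up.
- caddy_back (a point): Middle of the rear face of the caddy's back plate (90 mm wide, 68 high, 4 thick), 45 mm above the underside, 40 mm behind (+x) caddy_grip. Here a window 14 (y) x 12 (z) mm takes the upright's spring catch. Tray floor 4 mm, side lips 12 mm, front lip 16 mm high. Same axes.
- caddy_tab (a point): One of two equal steel hook tabs on the rear face, at y = +28 mm (this one) and -28 mm. Point: middle of the tab's root at the rear face, 45 mm above the underside. A tab is 10 mm wide and sticks out 9.8 mm: a neck 5.8 mm long, 2 to 8 mm above this height, then a lip 4 mm thick from 8 mm below to 8 mm above it.
- upright: White frame fixed on the worktop, holding a bare steel strip 124 mm wide, 4 thick, top 160 mm up (posts 162). Origin: on the worktop, in the plane of the strip's front face, on the frame's centre line; +x goes into the strip (the way the tabs enter), z up. Base plate 8 mm high, 164 wide, reaching 45 mm in front. Nothing else stands out in front but the catch.
- slot_row (a point): Point of the frame: in the strip's front plane, on the centre line, 136 mm up, mid-height of the upper slots (125 to 147 mm up). Two slots a row, 56 mm between centres, 12 wide; lower row 58 to 78 mm up, unused. The strip is clamped up to 14 mm left or right (y) of this line, each time differently: feel or look for the slots. Tabs enter with caddy_grip at this height, +-3 mm.
- seat_line (a point): Point of the frame: strip front plane, centre line, 123 mm up: caddy_grip lies this high (or to 2 mm lower, let go, as the caddy sags) when fully home, 40 to 42 mm in front. A round spring catch midway between the slots stands 4 mm out at this height; it pushes back with 7 to 11 N and rubs, so the caddy sticks unless pushed down (up to 12 N) until it snaps into the window. Lips clear the strip's rear with the plate within 1.8 mm of it.
- bottle_white: Bystander: white plastic bottle, 61 mm across, 150 mm tall, standing right of the work; origin at its foot
- tape_roll: Bystander: roll of white tape standing on end, 33 mm across, 60 mm tall, in front of the upright; origin at its foot
- needle_pack_a: Bystander: flat needle pack, 30 x 86 x 9 mm, lying flat, left front; origin on its underside
- needle_pack_b: Bystander: flat needle pack, 30 x 86 x 9 mm, lying flat, middle front; origin on its underside
Things that resemble listed ones, but are neither listed nor needed, are in the scene too. What is shaped like the part that bears caddy_grip but red is not meant.

How it is judged:
By the outcome, as a careful person would: the job done as asked, in the order asked, and still so for the second after the job is handed in, with the robot touching nothing.
It also fails if it takes over 67 s, if anything falls off the work surface, if the arm or the gripper's body presses on something with over 40 N, if the wrist force passes 120 N, or if a joint passes its speed limit or range.

## Working session

There is one attempt and no reset: what is moved stays moved. The work goes in short steps, Python scripts to look and compute and a shell command to move; the robot and the scene stay as the last step left them, time stands still between calls to the robot, and variables do not carry over. Pictures are saved under pics/ and viewed, at most 10 in all, crops included, and the job is handed in when it is done.

```bash
ls; mkdir -p pics
cat > h.py <<'E'
import numpy as np, cv2
from cell import telemetry, capture, env
def cam(n):
    c=capture(n); h=c["img"].shape[0]; f=h/2/np.tan(np.radians(c["vertical_fov"])/2)
    c["f"]=f; c["R"]=cv2.Rodrigues(np.array(c["rvec"],float))[0]; c["t"]=np.array(c["tvec"],float); c["o"]=-c["R"].T@c["t"]; return c
def ray(c,u,v):
    d=np.array([(u-c["cx"])/c["f"],(v-c["cy"])/c["f"]]); s=d.copy()
    for _ in range(30): s=d/(1+c["k1"]*(s@s))
    r=c["R"].T@np.array([s[0],s[1],1]); return r/np.linalg.norm(r)
def onz(c,u,v,z):
    r=ray(c,u,v); return c["o"]+r*(z-c["o"][2])/r[2]
def proj(c,P):
    p=c["R"]@np.array(P,float)+c["t"]; s=p[:2]/p[2]; s=s*(1+c["k1"]*(s@s)); return s*c["f"]+[c["cx"],c["cy"]]
def tri(c1,p1,c2,p2):
    A=0;b=0
    for c,p in((c1,p1),(c2,p2)):
        r=ray(c,*p); M=np.eye(3)-np.outer(r,r); A=A+M; b=b+M@c["o"]
    return np.linalg.solve(A,b)
def save(n,img): cv2.imwrite("pics/"+n+".png",np.ascontiguousarray(img[:,:,::-1]))
E
python3 - <<'E'
from h import *
for n in("scene","top"):
    c=cam(n); save(n,c["img"]); print(n,c["o"],c["f"],c["k1"],c["cx"],c["cy"])
s=telemetry.get_state(); print(s)
E
```

```text
pics
scene [0.0291745  0.60102246 1.11130007] 496.5240104316798 -0.07014812455268439 313.15630662953174 195.8540501533343
top [-0.44531236  0.24894123  1.48484553] 503.0438910932684 0.0158188423221926 311.97560958852955 201.51863090288134
{'time': 0.1, 'q': array([-7.71773472e+01,  1.83459822e+01,  8.96988528e+01, -2.92322478e-03,
        7.20452308e+01, -1.14503487e+00]), 'qvel': array([-0.01226552, -0.06565487, -0.25335116, -0.03758278,  0.01680306,
        0.05588789]), 'tau': array([-2.61863097e-04, -4.13332558e+01, -2.32508522e+01,  7.29825860e-02,
        4.22024424e-02, -5.72277304e-05]), 'eef_pos': array([ 0.13871337, -0.55767288,  0.2915281 ]), 'tool_rot': array([-1.79909897e+02,  9.79077837e-04,  1.39685918e+01]), 'wrist_force': array([ 0.17581616,  0.12655941, -0.18348673]), 'torque': array([ 0.0435731 , -0.04200521,  0.01894424]), 'finger_force': 0.0, 'width': 0.09138338994400799}
```

View pics/scene.png

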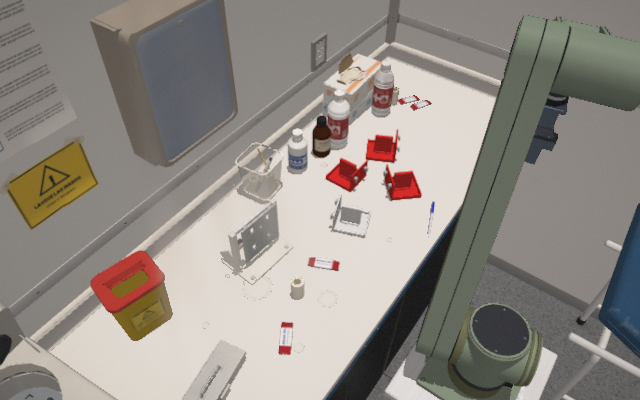

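View pics/top.png

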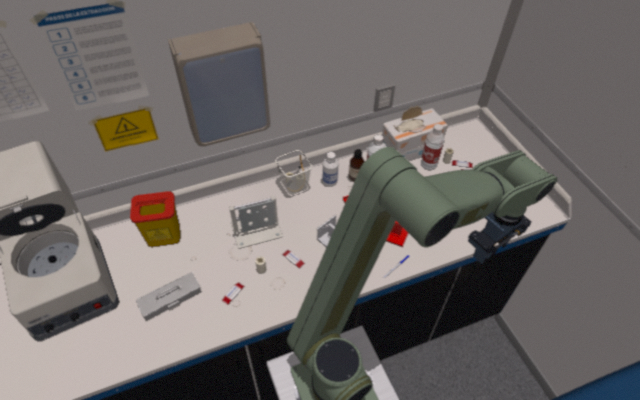

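The scene view shows the grey caddy at about (350,216), three red lookalikes at (345,174), (383,148) and (402,184), and the upright at about (256,242). The grey caddy is the only one that isn't red, so it's the one meant. I'll confirm that in an enlarged crop.

Run:
```python
from h import *
a=cv2.imread("pics/scene.png")
cv2.imwrite("pics/c1.png",cv2.resize(a[185:285,215:375],None,fx=5,fy=5,interpolation=cv2.INTER_CUBIC))
c=cam("scene")
for n,u,v,z in(("cad",350,216,0),("tape",297,297,0),("pb",323,264,0.009),("pa",286,338,.009),("upr",262,260,0.008),("bott",298,170,0)):
    print(n,onz(c,u,v,z).round(3))
```

```text
cad [ 0.496 -0.229  0.   ]
tape [0.455 0.081 0.   ]
pb [ 0.458 -0.038  0.009]
pa [0.404 0.191 0.009]
upr [0.598 0.049 0.008]
bott [ 0.736 -0.292  0.   ]
```

View pics/c1.png

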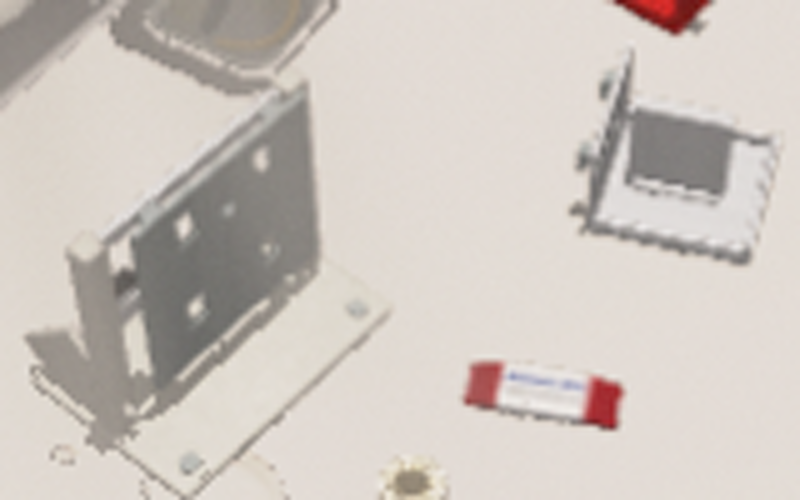

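The crop shows the aluminium caddy, not red, with hook tabs on its left (+x) side at crop (605,85) and (583,155). The strip's upper slots are at crop (183,226) and (262,158), with the catch at (228,209). Next I'll measure these.

Run:
```python
from h import *
c=cam("scene"); g=cv2.cvtColor(c["img"],cv2.COLOR_RGB2GRAY); S=4
def up(x0,y0,x1,y1): return cv2.resize(g[y0:y1,x0:x1],None,fx=S,fy=S,interpolation=cv2.INTER_CUBIC)
def full(p,x0,y0): return (np.array(p,float)+.5)/S-.5+[x0,y0]
# strip
x0,y0=225,195; im=up(x0,y0,300,275); m=(im<165).astype(np.uint8)
print("vals",np.percentile(im,[1,10,30,50,70]))
cs,h=cv2.findContours(m,cv2.RETR_CCOMP,cv2.CHAIN_APPROX_NONE)
for k,h_ in zip(cs,h[0]):
    a=cv2.contourArea(k)
    if a>25:
        M=cv2.moments(k); p=full([M["m10"]/M["m00"],M["m01"]/M["m00"]],x0,y0); 
        print("hole" if h_[3]>=0 else "blob",a/S/S,p.round(1),onz(c,*p,.136).round(4),onz(c,*p,.068).round(4)[:2])
        if a>5000: print(full(cv2.approxPolyDP(k,10,True)[:,0],x0,y0).round(1).tolist())
# web face
x0,y0=325,190; im=up(x0,y0,378,242); m=(im<140).astype(np.uint8)
cs,_=cv2.findContours(m,cv2.RETR_EXTERNAL,cv2.CHAIN_APPROX_NONE)
for k in cs:
    if cv2.contourArea(k)>400:
        q=full(cv2.approxPolyDP(k,8,True)[:,0],x0,y0); print("web",cv2.contourArea(k)/16)
        for p in q: print(p.round(1),onz(c,*p,.07).round(4)[:2],onz(c,*p,.004).round(4)[:2])
# base-plate corners and caddy corners from crop
f=lambda a,b:(a/5+215-.4,b/5+185-.4)
for n,p,z in(("baseFL",(188,497),.008),("baseFR",(391,303),.008),("screwL",(190,463),.009),("screwR",(356,307),.009),("traycornF+y",(752,262),0),("traycornB+y",(588,230),0),("plateTop+y",(0,0),0)):
    print(n,onz(c,*f(*p),z).round(4)[:2])
```

```text
vals [110. 124. 158. 215. 218.]
blob 2.96875 [264.3 273.2] [0.5038 0.1387 0.136 ] [0.5369 0.1065]
blob 1.875 [269.9 268.4] [0.5018 0.1206 0.136 ] [0.5348 0.0871]
blob 35.28125 [255.9 216.5] [0.6331 0.018  0.136 ] [ 0.6752 -0.0227]
blob 1837.875 [253.2 240.9] [0.5868 0.0822 0.136 ] [0.6257 0.046 ]
[[275.6, 203.9], [240.9, 231.9], [240.9, 238.4], [236.9, 239.4], [235.9, 234.1], [242.4, 227.1], [232.9, 236.9], [228.4, 235.6], [232.4, 255.9], [224.6, 251.4], [224.6, 261.1], [233.9, 267.6], [233.9, 274.4], [249.9, 265.1], [277.4, 239.4]]
hole 16.71875 [242.5 266. ] [0.5583 0.154  0.136 ] [0.5952 0.1229]
hole 17.375 [254.2 256.8] [0.5534 0.1172 0.136 ] [0.59   0.0835]
hole 56.96875 [241.8 253.8] [0.5833 0.1283 0.136 ] [0.622  0.0953]
hole 21.4375 [263.8 248.4] [0.5511 0.0841 0.136 ] [0.5875 0.0481]
hole 8.5 [253.7 246. ] [0.5757 0.0935 0.136 ] [0.6138 0.0581]
hole 2.75 [241.2 243.7] [0.6049 0.1062 0.136 ] [0.6451 0.0717]
hole 3.21875 [272.7 240.3] [0.5494 0.0522 0.136 ] [0.5857 0.014 ]
hole 2.21875 [267.9 234.2] [0.5712 0.0444 0.136 ] [0.609  0.0056]
hole 12.03125 [251.4 229.8] [0.6137 0.0
[... 484 characters left out ...]
0.5406 -0.1926]
[334.1 218.4] [ 0.4972 -0.1436] [ 0.5269 -0.1908]
[332.6 225.9] [ 0.4854 -0.1194] [ 0.5144 -0.165 ]
[328.9 226.9] [ 0.4916 -0.1105] [ 0.5209 -0.1556]
[337.1 231.1] [ 0.4654 -0.1116] [ 0.493  -0.1568]
[332.6 227.9] [ 0.4815 -0.1136] [ 0.5102 -0.1589]
[337.9 208.6] [ 0.509  -0.1791] [ 0.5394 -0.2285]
[341.4 208.9] [ 0.5006 -0.1841] [ 0.5305 -0.2339]
[340.1 221.1] [ 0.4785 -0.1452] [ 0.507  -0.1925]
[342.4 219.1] [ 0.4775 -0.1548] [ 0.5059 -0.2027]
[358.4 223.1] [ 0.4345 -0.1689] [ 0.4602 -0.2177]
baseFL [0.5698 0.1228]
baseFR [ 0.5621 -0.0399]
screwL [0.5822 0.1067]
screwR [ 0.5755 -0.0256]
traycornF+y [ 0.419  -0.1888]
traycornB+y [ 0.5072 -0.1527]
plateTop+y [ 0.9061 -0.0855]
```

Run:
```python
from h import *
c=cam("scene"); x0,y0,S=322,186,12
im=cv2.resize(c["img"][y0:y0+55,x0:x0+52],None,fx=S,fy=S,interpolation=cv2.INTER_CUBIC)
def box(g,yaw,col):
    a=np.radians(yaw); R=np.array([[np.cos(a),-np.sin(a)],[np.sin(a),np.cos(a)]])
    def L(pts):
        q=[(proj(c,[*(R@np.array(p[:2])/1e3+g),p[2]/1e3])-[x0,y0]+.5)*S for p in pts]
        cv2.polylines(im,[np.array(q).round().astype(np.int32)],True,col,1)
    L([(-32,5,70),(26,5,70),(26,-5,70),(-32,-5,70)]); L([(-55,45,0),(40,45,0),(40,-45,0),(-55,-45,0)]); L([(40,45,0),(40,45,68),(40,-45,68),(40,-45,0)])
box(np.array([.487,-.2095]),22.2,(255,0,0)); box(np.array([.4815,-.2013]),22.2,(0,0,255))
save("c2",im)
```

```text
(no output)
```

View pics/c2.png

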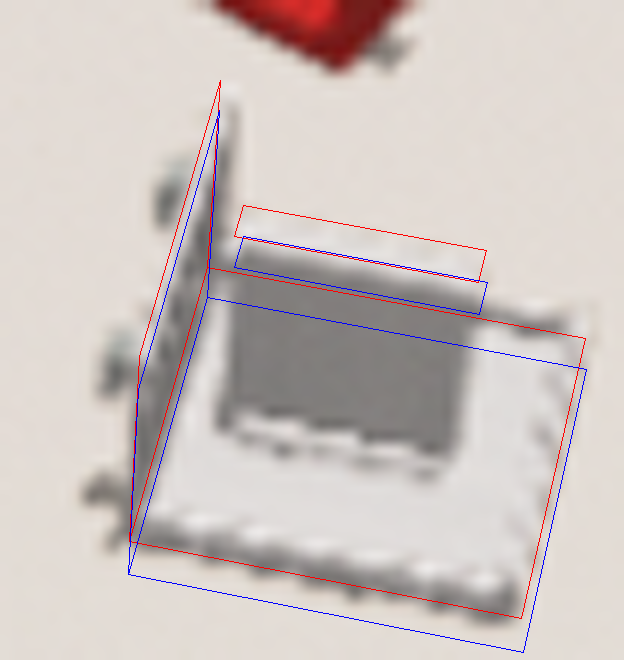

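The red outline fits the tray and web to about 2 mm, so caddy_grip is at about (0.485,-0.2085) with yaw 22°. The strip front is at about (0.611,0.030) with yaw -2.8°. I'll approach above the caddy now.

```bash
python3 -m creep '[[[0.1,0.1,0,0],[0.3,0.3,0,0.05],[0.5,0.5,0,0.1],[0.7,0.7,0,0.15],[0.9,0.9,0,0.18],[1,1,0,0.18]]]' 1 40; python3 -m creep '[[[0.2,0.2,0,0],[0.4,0.4,0,0],[0.6,0.6,0,0],[0.8,0.8,0,0],[1,1,0,0]]]'; python3 -m creep '[[[0.15,0.16,0,0],[0.3,0.33,0,0],[0.307,0.33,0,0],[0.307,0.33,0,0],[0.307,0.33,0,0]]]'
python3 - <<'E'
from h import *
s=telemetry.get_state(); print(s["eef_pos"],s["tool_rot"],s["wrist_force"])
c=cam("top"); save("t2",cv2.resize(c["img"][170:300,200:400],None,fx=4,fy=4,interpolation=cv2.INTER_CUBIC))
p=proj(c,[.485,-.2085,.07]); print(p,(p-[200,170])*4)
E
```

```text
time: 1.0
eef_pos: [0.2904, -0.4052, 0.2924]
tool_rot: [-180.0, -0.0, 22.2]
wrist_force: [-0.4, 0.5, 0.0]
width: 0.0914
finger_force: 0.0
time: 1.62
eef_pos: [0.4396, -0.2556, 0.2924]
tool_rot: [-180.0, -0.0, 22.1]
wrist_force: [0.2, -1.3, 0.2]
width: 0.0914
finger_force: 0.0
time: 2.25
eef_pos: [0.4842, -0.2088, 0.2923]
tool_rot: [180.0, 0.0, 22.0]
wrist_force: [-0.3, -0.6, 0.8]
width: 0.0909
finger_force: 0.0
[ 0.48417014 -0.20882462  0.29232709] [1.79996024e+02 1.92375575e-02 2.20190892e+01] [-0.32113632 -0.60309457  0.76361497]
[334.34512236 226.88580583] [537.38048946 227.54322331]
```

View pics/t2.png

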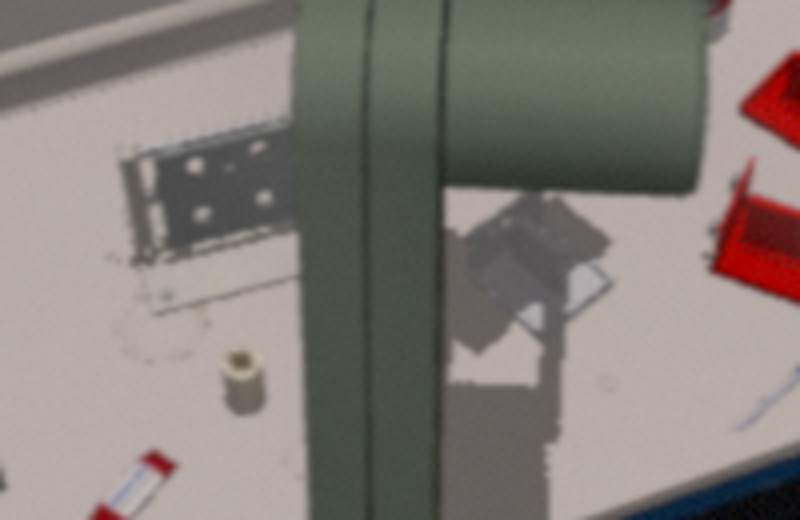

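The top view agrees: the caddy sits under the gripper at crop (540,255). Its strip slots are at crop (196,163) and (258,146). Descending to grip.

```bash
python3 -m creep '[[[0,0,-0.2,0],[0,0,-0.4,0],[0,0,-0.6,0],[0,0,-0.8,0],[0,0,-1,0]]]'; python3 -m creep '[[[0,0,-0.1,0],[0,0,-0.2,0],[0,0,-0.247,0],[0,0,-0.247,0],[0,0,-0.247,0]]]'; python3 -m creep '[[[0,0,0,0],[0,0,0,0],[0,0,0,0],[0,0,0,0],[0,0,0,0],[0,0,0,0],[0,0,0,0],[0,0,0,0],[0,0,0,0],[0,0,0,0]]]' -1 50
python3 - <<'E'
from h import *
c=cam("top");a=[onz(c,200+u/4-.4,170+v/4-.4,.139).round(4) for u,v in((196,163),(258,146))]; print(a,telemetry.get_state()["torque"])
E
```

```text
time: 2.92
eef_pos: [0.4844, -0.2092, 0.1416]
tool_rot: [180.0, -0.0, 22.0]
wrist_force: [-0.1, -0.4, -0.6]
width: 0.091
finger_force: 0.0
time: 3.55
eef_pos: [0.4853, -0.2087, 0.1059]
tool_rot: [179.9, -0.1, 22.1]
wrist_force: [0.7, 0.0, 0.2]
width: 0.0914
finger_force: 0.0
time: 4.8
eef_pos: [0.4847, -0.2084, 0.1052]
tool_rot: [-180.0, 0.0, 22.1]
wrist_force: [-0.1, 0.5, 0.4]
width: 0.01
finger_force: 50.0
[array([0.6109, 0.0568, 0.139 ]), array([0.609 , 0.0021, 0.139 ])] [ 0.13299693  0.07492189 -0.02633908]
```

```bash
python3 -m creep '[[[0,0,0.05,0],[0,0,0.15,0],[0,0,0.3,0],[0,0.1,0.45,-0.15],[0,0.3,0.607,-0.35],[0,0.5,0.607,-0.552],[0,0.7,0.607,-0.552],[0,0.9,0.607,-0.552],[0,1,0.607,-0.552],[0,1,0.607,-0.552]]]'
python3 -m creep '[[[0.05,0.15,0,0],[0.1,0.3,0,0],[0.2,0.45,0,0],[0.3,0.56,0,0],[0.333,0.61,0,0],[0.333,0.61,0,0],[0.333,0.61,0,0],[0.333,0.61,0,0]]]'
python3 - <<'E'
from h import *
s=telemetry.get_state(); print(s["eef_pos"],s["tool_rot"],s["torque"])
c=cam("scene"); save("c3",cv2.resize(c["img"][170:290,210:370],None,fx=5,fy=5,interpolation=cv2.INTER_CUBIC))
E
```

```text
time: 6.1
eef_pos: [0.485, -0.0581, 0.1968]
tool_rot: [180.0, -0.0, -2.7]
wrist_force: [0.0, -0.6, -1.5]
width: 0.0096
finger_force: 50.0
time: 7.1
eef_pos: [0.5344, 0.0324, 0.1963]
tool_rot: [180.0, 0.0, -2.8]
wrist_force: [-0.1, 0.1, -2.3]
width: 0.0096
finger_force: 50.0
[0.53438219 0.03244888 0.19628166] [ 1.79982523e+02  2.34203146e-02 -2.80812815e+00] [0.08188934 0.03892633 0.01059282]
```

View pics/c3.png

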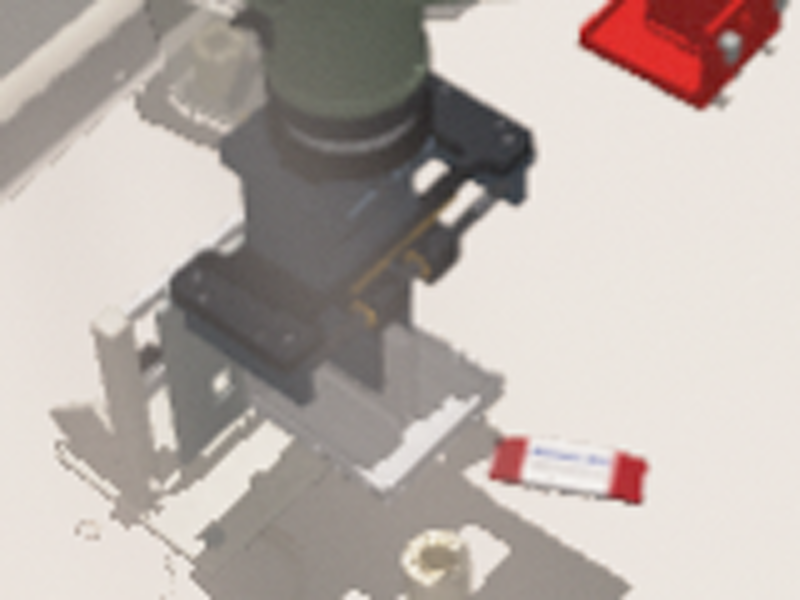

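The caddy is held level in front of the strip, parallel to it, clear of the tape roll (crop 435,560). Advancing to near contact, then feeling.

```bash
python3 -m creep '[[[0.04,-0.002,0,0],[0.08,-0.004,0,0],[0.11,-0.0055,0,0],[0.13,-0.0065,0,0],[0.14,-0.007,0,0],[0.14,-0.007,0,0]]]'; python3 -m creep '[[[0.0067,0,0,0],[0.0133,-0.0007,0,0],[0.0133,-0.0007,0,0],[0.0133,-0.0007,0,0]]]'; python3 -m creep '[[[0.0067,0,0,0],[0.0133,-0.0007,0,0],[0.0133,-0.0007,0,0],[0.0133,-0.0007,0,0]]]'
```

```text
time: 7.9
eef_pos: [0.5558, 0.032, 0.1962]
tool_rot: [180.0, 0.0, -2.8]
wrist_force: [0.6, -0.2, -1.9]
width: 0.0097
finger_force: 50.0
time: 8.4
eef_pos: [0.5575, 0.0319, 0.1963]
tool_rot: [180.0, 0.0, -2.8]
wrist_force: [-1.2, 0.0, -1.2]
width: 0.01
finger_force: 50.0
time: 8.9
eef_pos: [0.558, 0.0318, 0.1961]
tool_rot: [180.0, 0.3, -2.8]
wrist_force: [-6.8, 0.5, 2.0]
width: 0.0099
finger_force: 50.0
```

Contact is at about 0.558 with 7 N on the strip face. I'll slide along y under this light pressure.

```bash
for i in 1 2 3 4; do echo; python3 -m creep '[[[0.0002,0.0035,0,0],[0.0003,0.007,0,0],[0.0003,0.007,0,0]]]' | grep -E 'eef|wrist'; done
```

```text
eef_pos: [0.5581, 0.0323, 0.1959]
wrist_force: [-6.1, -1.6, 0.8]

eef_pos: [0.5605, 0.0339, 0.1965]
wrist_force: [-0.0, 0.1, -1.6]

eef_pos: [0.5602, 0.0346, 0.1963]
wrist_force: [0.7, -1.8, -3.3]

eef_pos: [0.5602, 0.0348, 0.1963]
wrist_force: [1.4, -6.5, -2.2]
```

The tabs dropped into the slots at y ≈ 0.034, and the slot's +y side is felt at 0.0348. Centring, then pressing in.

```bash
python3 -m creep '[[[0,-0.008,0,0],[0,-0.015,0,0],[0,-0.015,0,0],[0,-0.015,0,0]]]' | grep -E 'eef|wrist';python3 -m creep '[[[0.0067,-0.0003,0,0],[0.0133,-0.0007,0,0],[0.02,-0.001,0,0],[0.02,-0.001,0,0],[0.02,-0.001,0,0]]]' | grep -E 'eef|wrist'; for i in 1 2; do python3 -m creep '[[[0.0067,-0.0003,0,0],[0.0133,-0.0007,0,0],[0.0133,-0.0007,0,0]]]' | grep -E 'eef|wrist'; done
```

```text
eef_pos: [0.5599, 0.034, 0.1962]
wrist_force: [0.3, 0.1, -1.3]
eef_pos: [0.5629, 0.0335, 0.1962]
wrist_force: [-0.3, 1.4, -1.5]
eef_pos: [0.5643, 0.0334, 0.1961]
wrist_force: [-3.6, 0.3, -1.3]
eef_pos: [0.5651, 0.0334, 0.1961]
wrist_force: [-7.4, 0.7, 3.1]
```

```bash
for i in 1 2 3; do python3 -m creep '[[[0.0067,-0.0003,0,0],[0.0133,-0.0007,0,0],[0.0133,-0.0007,0,0]]]' | grep -E 'eef|rot|wrist'; done
```

```text
eef_pos: [0.5666, 0.0333, 0.1961]
tool_rot: [180.0, 0.4, -2.8]
wrist_force: [-9.2, 0.8, 2.6]
eef_pos: [0.5676, 0.0332, 0.1957]
tool_rot: [180.0, 0.5, -2.8]
wrist_force: [-10.5, 1.9, 3.5]
eef_pos: [0.5679, 0.0333, 0.1958]
tool_rot: [180.0, 0.8, -2.8]
wrist_force: [-16.0, 0.7, 6.1]
```

The plate is flush (force rose from 10.5 to 16 N at x ≈ 0.568). Next, pushing down in steps.

```bash
for i in 1 2 3; do python3 -m creep '[[[0,0,-0.0067,0],[0,0,-0.0133,0],[0,0,-0.02,0],[0,0,-0.02,0]]]' | grep -E 'eef|rot|wrist'; done
```

```text
eef_pos: [0.5679, 0.033, 0.1922]
tool_rot: [180.0, 0.8, -2.8]
wrist_force: [-15.4, 0.5, 2.6]
eef_pos: [0.5679, 0.033, 0.1885]
tool_rot: [179.9, 0.8, -2.8]
wrist_force: [-13.2, 0.2, -1.1]
eef_pos: [0.568, 0.0329, 0.1858]
tool_rot: [180.0, 0.8, -2.9]
wrist_force: [-13.3, -0.3, 1.4]
```

```bash
for i in 1 2 3; do python3 -m creep '[[[0,0,-0.005,0],[0,0,-0.01,0],[0,0,-0.01,0],[0,0,-0.01,0]]]' | grep -E 'eef|rot|wrist'; done
```

```text
eef_pos: [0.5681, 0.0329, 0.1851]
tool_rot: [180.0, 0.7, -2.9]
wrist_force: [-15.1, 0.6, 5.0]
eef_pos: [0.5681, 0.0327, 0.1838]
tool_rot: [179.9, 0.7, -2.9]
wrist_force: [-15.6, -0.5, 6.1]
eef_pos: [0.568, 0.0327, 0.1835]
tool_rot: [179.9, 0.7, -2.9]
wrist_force: [-19.7, 0.6, 13.2]
```

```bash
python3 -m creep '[[[-0.005,0,-0.004,0],[-0.005,0,-0.008,0],[-0.005,0,-0.008,0],[-0.005,0,-0.008,0],[-0.005,0,-0.008,0]]]' | grep -E 'eef|rot|wrist'
python3 - <<'E'
from h import *
c=cam("scene"); save("c4",cv2.resize(c["img"][190:290,210:340],None,fx=6,fy=6,interpolation=cv2.INTER_CUBIC))
E
```

```text
eef_pos: [0.568, 0.0327, 0.1833]
tool_rot: [180.0, 0.5, -2.9]
wrist_force: [-18.2, -0.5, 17.1]
```

View pics/c4.png

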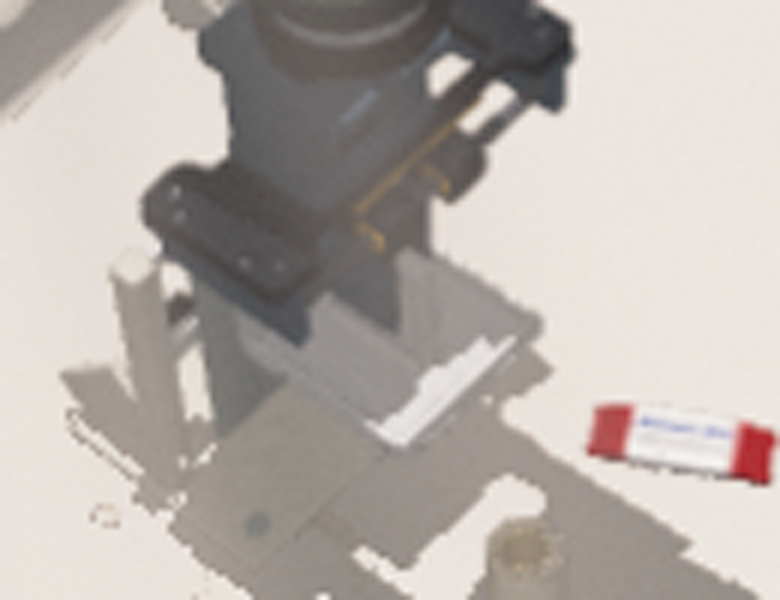

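The caddy stops firmly at TCP z 0.1833, so caddy_grip is at about 0.123, the home height. I'll relax the press and see whether the catch still pushes the plate off.

```bash
python3 -m creep '[[[-0.01,0,0.01,0],[-0.015,0.0007,0.02,0],[-0.015,0.0007,0.02,0],[-0.015,0.0007,0.02,0]]]' | grep -E 'eef|rot|wrist'; python3 -m creep '[[[-0.006,0,0.004,0],[-0.006,0,0.004,0],[-0.006,0,0.004,0]]]' | grep -E 'eef|rot|wrist'
```

```text
eef_pos: [0.5676, 0.0328, 0.1837]
tool_rot: [180.0, 0.4, -2.8]
wrist_force: [-7.8, -0.7, -1.1]
eef_pos: [0.5675, 0.033, 0.1842]
tool_rot: [180.0, 0.3, -2.8]
wrist_force: [-5.8, -1.6, -3.9]
```

```bash
python3 -m creep '[[[-0.005,0,-0.01,0],[-0.01,0.0005,-0.015,0],[-0.01,0.0005,-0.015,0],[-0.01,0.0005,-0.015,0]]]' | grep -E 'eef|rot|wrist'; python3 -m creep '[[[-0.005,0,-0.01,0],[-0.005,0,-0.015,0],[-0.005,0,-0.015,0],[-0.005,0,-0.015,0]]]' | grep -E 'eef|rot|wrist'
```

```text
eef_pos: [0.5672, 0.0331, 0.1831]
tool_rot: [180.0, 0.0, -2.8]
wrist_force: [-5.4, -1.4, 0.8]
eef_pos: [0.5671, 0.0331, 0.1829]
tool_rot: [180.0, -0.1, -2.8]
wrist_force: [-8.6, -0.2, 11.0]
```

```bash
python3 -m creep '[[[0,0,-0.005,0],[0,0,-0.01,0],[0,0,-0.01,0],[0,0,-0.01,0]]]' | grep -E 'eef|rot|wrist'; python3 -m creep '[[[-0.003,0,0.015,0],[-0.006,0,0.03,0],[-0.006,0,0.03,0],[-0.006,0,0.03,0]]]' | grep -E 'eef|rot|wrist'; python3 -m creep '[[[-0.003,0,0,0],[-0.006,0,0.00,0],[-0.006,0,0.00,0],[-0.006,0,0.0,0]]]' | grep -E 'eef|rot|wrist'
python3 - <<'E'
from h import *
c=cam("scene"); 
def cad(p,g=(.5671,.0331,.1229-.0002),yaw=-2.8):
    a=np.radians(yaw); x,y,z=np.array(p)/1e3; return [g[0]+x*np.cos(a)-y*np.sin(a),g[1]+x*np.sin(a)+y*np.cos(a),g[2]-.045+z]
S=7;x0,y0=250,215
im=cv2.resize(c["img"][y0:y0+70,x0:x0+75],None,fx=S,fy=S,interpolation=cv2.INTER_CUBIC)
for L in ([(-55,45,0),(40,45,0),(40,45,68)],[(-55,45,0),(-55,-45,0),(-55,-45,16),(-55,45,16),(-55,45,0)]):
    q=np.array([(proj(c,cad(p))-[x0,y0]+.5)*S for p in L]).round().astype(np.int32); cv2.polylines(im,[q],False,(255,0,0),1)
save("c5",im)
E
```

```text
eef_pos: [0.567, 0.0331, 0.1828]
tool_rot: [-180.0, -0.2, -2.8]
wrist_force: [-10.6, -0.4, 18.4]
eef_pos: [0.5667, 0.0333, 0.1836]
tool_rot: [-180.0, -0.1, -2.8]
wrist_force: [-0.5, -0.2, -1.6]
eef_pos: [0.5661, 0.0332, 0.1838]
tool_rot: [-180.0, -0.2, -2.8]
wrist_force: [5.9, 0.7, -5.5]
```

View pics/c5.png

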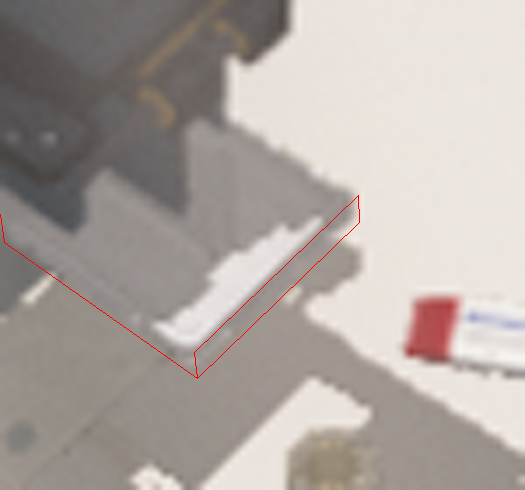

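Pulling back about 6 N moves the plate only 0.6 mm and z is at home height, so this looks seated. I'll check the held caddy for slip against the pre-contact picture numerically, using the front-lip edge offset from the prediction in both views.

Run:
```python
from h import *
c=cam("scene"); now=cv2.cvtColor(c["img"],cv2.COLOR_RGB2GRAY).astype(float)
old=cv2.cvtColor(cv2.resize(cv2.imread("pics/c3.png"),None,fx=.2,fy=.2,interpolation=cv2.INTER_AREA),cv2.COLOR_BGR2GRAY).astype(float)
a=np.radians(-2.8)
def P(p,tcp):
    x,y,z=np.array(p)/1e3; return proj(c,[tcp[0]+x*np.cos(a)-y*np.sin(a),tcp[1]+x*np.sin(a)+y*np.cos(a),tcp[2]-.0602-.045+z])
s=telemetry.get_state()
for nm,im,off,t in(("old",old,(210,170),(.5344,.0324,.1963)),("now",now,(0,0),s["eef_pos"])):
    for y in(30,20,10,0):
        p=P((-55,y,16),t)-off; col=[im[int(round(p[1]))+k, int(round(p[0]))] for k in range(-9,6)]
        e=np.diff(col); k=int(np.argmin(e)); 
        # subpixel: parabola on the steepest drop
        d=0.5*(e[k-1]-e[k+1])/(e[k-1]-2*e[k]+e[k+1]) if 0<k<len(e)-1 else 0
        print(nm,y,p.round(1),"drop at",round(k-8.5+d+round(p[1])-p[1],2),int(e[k]))
```

```text
old 30 [81.7 94.2] drop at -1.39 -35
old 20 [84.3 91.6] drop at -0.78 -37
old 10 [87. 89.] drop at -1.18 -36
old 0 [89.6 86.4] drop at -1.53 -33
now 30 [281.5 261. ] drop at -1.48 -48
now 20 [284.2 258.5] drop at -0.86 -51
now 10 [286.8 255.9] drop at -1.29 -50
now 0 [289.4 253.4] drop at -0.74 -47
```

The offset is unchanged, so there's no slip in the grip and the caddy really is at home height. Neutralising the load, then letting go and rising.

```bash
python3 -m creep '[[[0.004,0,-0.006,0],[0.008,0,-0.012,0],[0.008,0,-0.012,0]]]' | grep -E 'eef|rot|wrist'; python3 -m creep '[[[0,0,0,0],[0,0,0,0],[0,0,0,0],[0,0,0,0],[0,0,0,0],[0,0,0,0],[0,0,0,0],[0,0,0,0]]]' 0.2; python3 -m creep '[[[0,0,0.03,0],[0,0,0.1,0],[0,0,0.25,0],[0,0,0.45,0],[0,0,0.65,0],[0,0,0.85,0],[-0.2,0,1,0],[-0.5,0,1,0],[-0.8,0,1,0],[-1,0,1,0]]]' | grep -E 'eef|rot|wrist'
python3 -m creep '[[[0,-0.3,0,0],[0,-0.6,0,0],[0,-1,0,0],[0,-1,0,0]]]' | grep eef
python3 - <<'E'
from h import *
a=cam("scene"); b=cam("top")
r=lambda i,x,y:cv2.resize(i[y:y+90,x:x+100],None,fx=4,fy=4,interpolation=cv2.INTER_CUBIC)
save("c6",np.hstack([r(a["img"],222,195),r(b["img"],215,185)])); print(telemetry.get_state()["time"])
E
```

```text
eef_pos: [0.5663, 0.0332, 0.1829]
tool_rot: [180.0, -0.1, -2.8]
wrist_force: [-0.1, -0.3, 5.3]
time: 21.92
eef_pos: [0.5662, 0.0332, 0.1819]
tool_rot: [180.0, 0.0, -2.8]
wrist_force: [-0.6, -0.8, 0.6]
width: 0.0546
finger_force: 0.0
eef_pos: [0.4142, 0.0332, 0.3328]
tool_rot: [-180.0, -0.1, -2.8]
wrist_force: [0.3, 0.2, 0.0]
eef_pos: [0.416, -0.12, 0.3327]
23.775
```

View pics/c6.png

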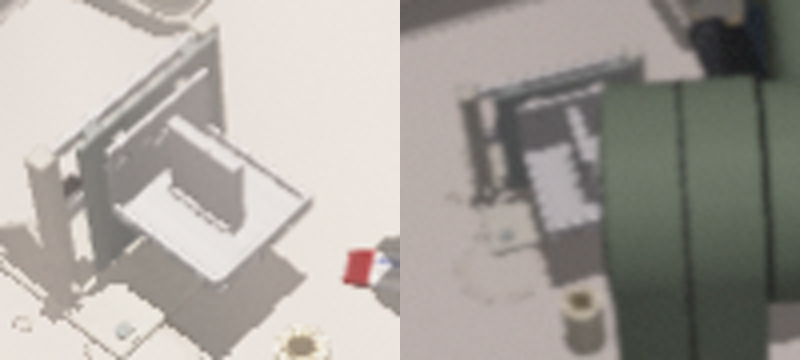

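The caddy hangs flat on the strip: its plate is parallel to it at left crop (105–210, 70–200), with the tray level. One numeric check of its height before handing in.

Run:
```python
from h import *
c=cam("scene"); im=cv2.cvtColor(c["img"],cv2.COLOR_RGB2GRAY).astype(float); a=np.radians(-2.8)
for x0 in(.5665,):
  for y in(30,20,10,0,-10,-20,-30):
    x,yy,z=-.055,y/1e3,.016; p=proj(c,[x0+x*np.cos(a)-yy*np.sin(a),.0332+x*np.sin(a)+yy*np.cos(a),.1227-.045+z])
    col=[im[int(round(p[1]))+k,int(round(p[0]))] for k in range(-9,8)]; print(y,p.round(1),np.array(col).astype(int))
d=proj(c,[.51,.03,.094])-proj(c,[.51,.03,.089]); print("px per 5mm z",d)
```

```text
30 [281.5 261.1] [178 222 230 229 228 227 224 223 223 180 153 151 151 153 154 153 152]
20 [284.1 258.6] [229 229 228 229 229 226 221 227 197 158 150 158 157 156 155 155 155]
10 [286.7 256.1] [228 228 228 228 230 230 224 226 212 167 150 144 144 153 157 157 156]
0 [289.3 253.6] [226 228 229 228 228 227 227 228 217 168 147 168 162 159 158 159 158]
-10 [291.9 251.1] [219 229 230 229 227 227 227 229 221 177 153 164 196 224 228 228 227]
-20 [294.5 248.6] [228 200 159 210 228 229 228 226 220 176 153 184 205 223 227 228 228]
-30 [297.  246.2] [229 230 229 229 221 234 208 197 218 186 153 163 196 223 229 228 228]
px per 5mm z [-0.05559144 -1.17176893]
```

```bash
python3 -c "
from cell import env
print(env.sign_off())"
```

```text
the job is handed in; nothing more can be done
None
```

The caddy is hung on the upper slots, pushed down to home height and released, and the job is handed in at about 24 s; highest force on the strip was about 25 N, and the catch snap is inferred from height and feel, not seen.

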